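# Find which way the canister cap unscrews and lift it off

### The arm

A 6-joint arm with a two-finger parallel gripper is mounted at the origin on a cart in front of the work surface, level with it; the furniture and walls round the work are solid. World frame = base frame: x ahead of the robot, y to its left, z up, the work surface at z = 0. Lengths are in m, angles in degrees, forces in N, time in s.
With the tool pointing down it reaches from about 0.4 to 0.825 m from the base axis. Payload 7 kg.
Tool frame: the origin (TCP) lies on the front face of the gripper's body, between the roots of the fingers; the fingertips stand 66 mm ahead of it and the grasp point (between the pads) lies 47 mm ahead of it; z points along the fingers, y is the line along which they close (so a half turn about z gives the same grasp; the last joint's range is limited). The gripper opens to 88 mm and grips with 3 to 60 N. Pads are 19 mm wide; open, the fingers measure 130 mm over their backs; the gripper's body (78 mm by 193 mm) begins 47 mm behind the grasp point.
Start: joints at [-51.962, 20.546, 0.682, 0, -70.136, -16.507], TCP at [0.248, -0.628, 0.292] pointing down, gripper open.
Joint ranges: [-176.03, 176.03], [-82.01, 121.73], [-58.28, 71.71], [-173.87, 95.51], [-174.79, -0.11], [-173.66, 173.66]. Speed limits (degrees/s): [136.94, 136.94, 172.46, 180, 180, 180].

### API

Orientations are given as [roll, pitch, yaw] about the fixed x, y, z axes, in that order (R = Rz(yaw) Ry(pitch) Rx(roll)).
In Python, from plant import ctrl gives the robot as it stands.
- The arm moves only by the tool send_rows, never from a script. Its argument "deltas" is a list of rows, each a list of 2 entries, a list of its own where there are three numbers: the shift along the tool's x, y, z each as a share of 800 mm, from -1 to 1, then the turn about the tool's z as a share of 90 degrees, from -1 to 1. A call has exactly 5 rows; each row is the pose to reach, as a shift and turn from the pose commanded when the call began, along the tool's axes at that moment; what a row does not reach only later rows make up. A row lasts 1/12 s, in which the tool goes at most 41.7 mm and 7.16 degrees, less where a joint would pass 70% of its speed; a pose out of reach is approached as far as the arm can. A call with a number of a shift or a turn outside -1 to 1 is refused whole. A call with a gripper value outside its range is refused whole. "gripper" is the opening, from 0 (shut) to 1 (fully open), set as the call begins (left out, the last holds). The fingers move at their own pace and stop on an object; the grip force is fixed at half the most. Time passes only in rows, so rows that repeat a pose let the fingers close, or fill a call up. It gives the time, the measured TCP pose, the force, the opening and the grip force at its end, in the units of the state.
- ctrl.get_obs(): the state, without advancing time (a new reading comes with each control period).
- ctrl.snapshot(name): name is "scene" or "top" or "wrist"; returns a dict with "color" (384x512x3 uint8, red, green, blue), "vertical_fov" (degrees; the focal length in pixels is half the picture's height over the tangent of half this angle, whatever the lens; pixels are square), "cx", "cy" (the principal point, pixels), "rvec" (rotation vector, rad) and "tvec" (3), from world to camera coordinates, as OpenCV has them. Camera axes: x right, y down, z forward; pixel columns grow to the right and rows downward; lengths in m; the calibration is good to about 2 mm. The wrist camera is an equidistant fisheye: a pixel r from the principal point sees the ray r / f radians off the axis. A picture is of the moment at which its call begins. There is no depth.
- ctrl.close_job(): hands the job in; it is judged then, once.
Trained networks look in a picture, given as the dict that the camera call returned (one of the last four; its "shot" number tells which), for a name from the list of things; names that differ only in an ending like _2 or _b are one class to them, and where a whole thing is asked for, a point or a joint stands for the part that bears it (a point fixed in the world has none). Each returns a list of dicts, best first, with "conf" (0 to 1); they miss things now and then, are a little off and sometimes report something else, mostly with a low value. They report only what shows in the picture. A call takes as long as a camera call. They do not tell look-alikes from the thing itself.
- ctrl.boxes_of(picture, thing): "xy" ([column, row] as shares, 0 to 1, of the picture: columns of its width, rows of its height, amid what is visible of it).
- ctrl.cut_out(picture, thing): "pixels" (384x512 bool, what is visible of it) and "xy" ([column, row] as shares, 0 to 1, of the picture: columns of its width, rows of its height, amid what is visible of it).
The state is a dict: "clock": time; "joint_pos": joint angles; "qvel": joint speeds; "tau": joint torques, N m; "tool_pos": TCP position; "orientation": TCP orientation; "force": force on the tool from outside, world axes, zero at the start; "moment": the same for the moment, N m; "opening": finger opening in m; "gripper_force": force on a finger pad.
Only numpy, scipy, OpenCV 4.12 (cv2) and the standard library are available. Lean on these libraries where they do the work, as an engineer would, in place of code of your own. Each camera call takes 0.05 s, during which the arm holds its last target. There are 200 camera calls.

### The job

In the two-canister stand, swing the steel hasp up off the bar-handled cap and fold it right back until it lies behind the canister. Then unscrew that cap - its short thread may be left- or right-handed, so try one way and, if it meets a stop, the other - and finish holding it upright in the gripper about 10 cm above its canister; do not put it down or let go. Leave the honey jar, the spice jar and the apple beside the stand where they are.

Things in the scene. Friction and masses are not known exactly. Their poses are not given: they have to be found in the camera images.
- stand: Fixed wooden board 150 x 200 x 12 mm with two aluminium canisters, 68 mm in diameter. Origin on the worktop under the axis of the canister to be opened; x points from the hasp's free end to its hinge (away from the robot), y left, z up. The second canister (axis at y = -90 mm) has a fixed plain domed cap, top 119 mm above the worktop, and is not part of the job.
- hasp_hinge (a point): Middle of the hasp's hinge axis, on a post behind the first canister: 52 mm from the canister's axis along the stand's x, 121 mm above the worktop. The hinge axis runs along the stand's y.
- hasp (a joint): Angle of the hasp (rad): 0 = level over the cap, 1.57 = upright, 2.5 = end stop, folded back behind the canister and sloping up and away from the hinge at 0.64 rad above level. It turns freely: short of upright it falls shut; well past upright it falls back on its stop and stays there.
- hasp_tab (a point): Centre of the hasp's thumb tab, an upright steel disc of 20 mm diameter, 14 mm thick along the hinge axis, at the hasp's free end. Closed, it is 135 mm above the worktop and 54 mm in front of the canister's axis (106 mm in front of the hinge axis and 14 mm above it). Pinched on its flat faces from above, it turns between the fingers as the hasp swings.
- cap: The loose black cap (about 70 g): skirt 62 mm in diameter and 29 mm tall, flat top with a bar handle on it. Origin at the centre of its lower edge, 86 mm above the worktop while on; z up, x along the bar. Closed, the hasp's flat steel loop (34 mm wide, 4 mm thick) surrounds the bar and keeps the cap from turning and lifting.
- cap_grip (a point): Where to grip the cap's bar handle: on the cap's axis, 14 mm below the bar's top, 21 mm above the cap's flat top, 136 mm above the worktop while on. The bar is 38 mm long (this frame's x; at first within 0.1 rad of the stand's x), 13 mm thick (y) and 35 mm high. A yaw half a turn round is the same bar.
- mouth (a point): Centre of the first canister's neck top, 110 mm above the worktop, inside the cap. Its short thread is of unknown hand: turned one way the cap meets a hard stop within 0.3 rad; the other way it comes free at 1.05 rad (60 degrees, +-0.1) from where its bar lies along the stand's x, and lifts straight up there; a stop follows. Turning does not raise it (2 mm of play).
- honey_jar_mid (a point): Glass honey jar with a metal lid, 71 mm diameter, 110 mm tall; point half-way up. Bystander.
- spice_jar_mid (a point): Small spice jar standing alone to the right of the stand near the front edge, 46 mm diameter, 106 mm tall; point half-way up. Bystander.
- apple_mid (a point): Single red apple lying on the worktop to the left of the stand, 71 mm; its centre. Bystander.
Not all that is in view belongs to the job. There is more than one size of the cap; the one meant has the size given above.

How it is judged:
By the outcome, as a careful person would: the job done as asked, in the order asked, and still so for the second after the job is handed in, while the arm keeps its last pose, push and grip.
It also fails if it takes over 72 s, if anything falls off the work surface, if the arm or the gripper's body presses on something with over 40 N, if the wrist force passes 120 N, or if a joint passes its speed limit or range.

## Working session

There is one attempt and no reset: what is moved stays moved. The work goes in short steps, Python scripts to look and compute and a tool call to move; the robot and the scene stay as the last step left them, time stands still between calls to the robot, and variables do not carry over. Pictures are saved under pics/ and viewed, at most 10 in all, crops included, and the job is handed in when it is done.

Besides the shell and the picture viewer there is one more tool, called as name(argument=value, ...), one argument or row to a line, values as JSON. send_rows: Moves the arm, as the interface text tells. Shift numbers are shares of 800 mm and turn numbers shares of 90 degrees, none past 1 either way. Its arguments: {"type":"object","properties":{"deltas":{"type":"array","items":{"type":"array"}},"gripper":{"type":"number"}},"required":["deltas"]}

```bash
ls; mkdir -p pics; cat > h.py <<'E'
import numpy as np, cv2
from scipy.spatial.transform import Rotation as R
from plant import ctrl
def snap(n): return ctrl.snapshot(n)
def ray(p,xy,fish):
    u=xy[0]*512-p['cx'];v=xy[1]*384-p['cy'];f=192/np.tan(np.radians(p['vertical_fov'])/2)
    if fish:
        r=np.hypot(u,v);t=r/f;d=np.array([u/r*np.sin(t),v/r*np.sin(t),np.cos(t)])
    else: d=np.array([u/f,v/f,1.])
    M=cv2.Rodrigues(np.array(p['rvec'],float))[0];o=-M.T@np.array(p['tvec'],float).ravel()
    d=M.T@d;return o,d/np.linalg.norm(d)
def proj(p,X,fish):
    M=cv2.Rodrigues(np.array(p['rvec'],float))[0];c=M@np.array(X)+np.array(p['tvec'],float).ravel()
    f=192/np.tan(np.radians(p['vertical_fov'])/2)
    if fish:
        r=np.hypot(c[0],c[1]);t=np.arctan2(r,c[2]);return np.array([p['cx']+f*t*c[0]/r,p['cy']+f*t*c[1]/r])
    return np.array([p['cx']+f*c[0]/c[2],p['cy']+f*c[1]/c[2]])
def tri(rs):
    A=np.zeros((3,3));b=np.zeros(3)
    for o,d in rs:
        P=np.eye(3)-np.outer(d,d);A+=P;b+=P@o
    X=np.linalg.solve(A,b);return X,[np.linalg.norm((np.eye(3)-np.outer(d,d))@(X-o)) for o,d in rs]
def atz(r,z): o,d=r;return o+d*(z-o[2])/d[2]
def save(p,n): cv2.imwrite('pics/'+n,p['color'][:,:,::-1])
E
python3 - <<'E'
from h import *
P={n:snap(n) for n in('scene','top','wrist')}
im=np.vstack([np.hstack([P['scene']['color'][:,:,::-1],P['top']['color'][:,:,::-1]])])
cv2.imwrite('pics/a.png',cv2.resize(P['scene']['color'][:,:,::-1],(780,585)));cv2.imwrite('pics/b.png',cv2.resize(P['top']['color'][:,:,::-1],(780,585)))
for t in['stand','hasp_tab','hasp_hinge','cap_grip','cap','honey_jar_mid','spice_jar_mid','apple_mid','hasp']:
  for n in P:
    print(t,n,[(round(d['conf'],2),np.round(np.array(d['xy'])*[512,384],1).tolist()) for d in ctrl.boxes_of(P[n],t)][:4])
  a=ctrl.boxes_of(P['scene'],t);b=ctrl.boxes_of(P['top'],t)
  if a and b:
    X,e=tri([ray(P['scene'],a[0]['xy'],0),ray(P['top'],b[0]['xy'],0)]);print('   ',X.round(4),np.round(e,4))
print(ctrl.get_obs())
E
```

```text
pics
stand scene [(0.77, [281.6, 215.4])]
stand top [(0.74, [265.2, 219.8])]
stand wrist [(0.62, [355.6, 356.8])]
    [ 0.5005 -0.2617 -0.0015] [0.002 0.002]
hasp_tab scene []
hasp_tab top [(0.75, [233.3, 211.1])]
hasp_tab wrist [(0.38, [359.5, 358.0])]
hasp_hinge scene [(0.74, [281.0, 213.1])]
hasp_hinge top [(0.55, [266.5, 216.6])]
hasp_hinge wrist [(0.56, [357.1, 357.7])]
    [ 5.078e-01 -2.657e-01  3.000e-04] [0.001 0.001]
cap_grip scene [(0.72, [271.3, 204.2]), (0.63, [242.4, 255.8])]
cap_grip top [(0.95, [241.1, 222.0]), (0.82, [186.3, 229.3]), (0.74, [266.8, 214.9]), (0.3, [371.6, 175.3])]
cap_grip wrist []
    [ 0.4917 -0.2049  0.0864] [0.0003 0.0003]
cap scene [(0.64, [237.7, 252.7]), (0.63, [267.7, 200.0])]
cap top [(0.95, [242.3, 213.8]), (0.86, [187.9, 230.8])]
cap wrist [(0.62, [355.5, 358.5])]
    [ 0.5482 -0.1732 -0.1262] [0.0376 0.0376]
honey_jar_mid scene [(0.78, [303.8, 144.1])]
honey_jar_mid top [(0.7, [371.3, 175.5])]
honey_jar_mid wrist []
    [ 0.611  -0.5112  0.0655] [0.0137 0.0137]
spice_jar_mid scene []
spice_jar_mid top [(0.92, [362.1, 233.1])]
spice_jar_mid
[... 302 characters left out ...]
 0.1172] [0.0216 0.0216]
{'clock': 2.4, 'joint_pos': array([-5.19622246e+01,  2.05446591e+01,  6.84271550e-01, -8.40788028e-04,
       -7.01347635e+01, -1.65078101e+01]), 'qvel': array([-0.16930447, -0.00020798,  0.05468339,  0.04292742, -0.06078636,
       -0.02820297]), 'tau': array([-7.32391054e-04, -5.82368159e+01,  2.93292975e+01,  7.00236931e+00,
        1.23268337e-02, -4.86250042e-05]), 'tool_pos': array([ 0.24771828, -0.62789966,  0.29219541]), 'orientation': array([-1.79995576e+02,  2.13600477e-03, -1.58470320e+02]), 'force': array([-0.72556059, -0.47791952,  0.31908126]), 'moment': array([-0.01709012,  0.02180334,  0.00878553]), 'gripper_force': 0.0, 'opening': 0.0875831882886372}
```

View pictures.

View pics/a.png

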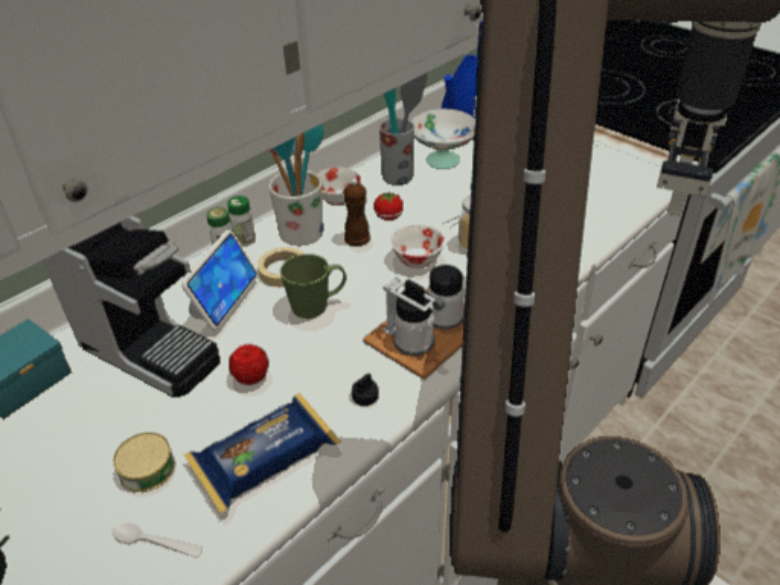

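View pics/b.png

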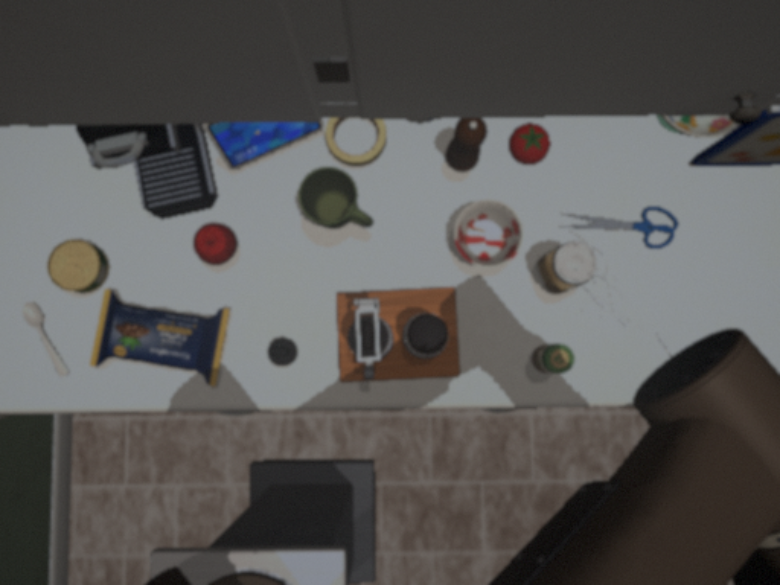

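The scene shows the stand at about (415,330), hasp closed with its tab facing the robot, and a small decoy cap at (365,390). The top view shows the bar at about (367,333), the tab at about (367,376) and the board from (338,290) to (460,380).

```bash
python3 - <<'E'
from h import *
p=snap('top');np.save('pics/top.npy',p['color'])
hsv=cv2.cvtColor(p['color'],cv2.COLOR_RGB2HSV)
m=((hsv[:,:,0]<18)&(hsv[:,:,1]>120)&(hsv[:,:,2]>50)).astype(np.uint8);m[:185]=0;m[255:]=0;m[:,:215]=0;m[:,306:]=0
m=cv2.morphologyEx(m,cv2.MORPH_OPEN,np.ones((2,2)))
ys,xs=np.nonzero(m)
pts=np.array([atz(ray(p,((x+.0)/512,(y+.0)/384),0),0.012)[:2] for x,y in zip(xs,ys)],np.float32)
r=cv2.minAreaRect(pts*1000);print(len(pts),r,cv2.boxPoints(r).round(0).tolist())
for n,(u,v),z in[('bar',(241,219),.15),('tab',(241,247.5),.135),('spice',(363,234),.1),('cap2',(280,219),.119)]: print(n,atz(ray(p,(u/512,v/384),0),z).round(4))
print('cam',ray(p,(.5,.5),0))
q=snap('scene')
for n,(u,v) in [('barS',(271,191))]: print(tri([ray(q,(271.3/512,190/384),0),ray(p,(241/512,219/384),0)]))
E
```

```text
1999 ((498.0069580078125, -252.95980834960938), (141.5835723876953, 191.6561737060547), 2.1355552673339844) [[424.0, -160.0], [431.0, -351.0], [572.0, -346.0], [565.0, -155.0]]
bar [ 0.4962 -0.2077  0.15  ]
tab [ 0.433  -0.2064  0.135 ]
spice [ 0.4599 -0.4876  0.1   ]
cap2 [ 0.4962 -0.2954  0.119 ]
cam (array([ 0.46031469, -0.25006198,  1.11790391]), array([ 0.09815894,  0.00870648, -0.99513266]))
(array([ 0.49599205, -0.20757876,  0.13284688]), [np.float64(0.0010395612967087201), np.float64(0.0010395612967087208)])
```

send_rows(
  deltas=[
    [[-0.03,0.03,0],0],
    [[-0.062,0.06,0],0],
    [[-0.095,0.092,0],0],
    [[-0.127,0.123,0],0],
    [[-0.159,0.154,0],0],
  ],
)

```text
clock: 2.92
tool_pos: [0.3211, -0.4651, 0.2922]
orientation: [-180.0, 0.0, -158.5]
force: [0.8, -0.5, -0.0]
opening: 0.0875
gripper_force: 0.0
```

send_rows(
  deltas=[
    [[-0.032,0.03,0],0],
    [[-0.064,0.062,0],0],
    [[-0.096,0.093,0],0],
    [[-0.127,0.123,0],0],
    [[-0.159,0.154,0],0],
  ],
)

```text
clock: 3.33
tool_pos: [0.3942, -0.3038, 0.2925]
orientation: [-180.0, 0.0, -158.5]
force: [1.0, 0.4, -0.1]
opening: 0.0877
gripper_force: 0.0
```

send_rows(
  deltas=[
    [[-0.025,0.025,0],0.05],
    [[-0.05,0.05,0],0.1],
    [[-0.075,0.075,0],0.15],
    [[-0.095,0.093,0],0.216],
    [[-0.095,0.093,0],0.216],
  ],
)

```text
clock: 3.75
tool_pos: [0.4387, -0.2057, 0.2926]
orientation: [180.0, 0.1, -178.2]
force: [-1.0, -0.2, 0.1]
opening: 0.0877
gripper_force: 0.0
```

```bash
python3 - <<'E'
from h import *
p=snap('wrist');save(p,'w1.png')
for t in('hasp_tab','cap_grip','hasp_hinge','mouth','cap'):
  print(t,[(round(d['conf'],2),np.round(np.array(d['xy'])*[512,384],1).tolist(),[atz(ray(p,d['xy'],1),z).round(3).tolist()[:2] for z in(.121,.135,.15)]) for d in ctrl.boxes_of(p,t)][:3])
o=ctrl.get_obs();print(o['clock'],o['tool_pos'],o['orientation'],o['joint_pos'],ray(p,(.5,.49),1))
s,c=np.sin(np.radians(2.1)),np.cos(np.radians(2.1))
print({n:proj(p,[.496+x*c,-.2075+x*s,z],1).round(0) for n,x,z in(('tab',-.054,.135),('bar',0,.15),('hinge',.052,.121))})
E
```

```text
hasp_tab [(0.67, [253.9, 209.0], [[0.462, -0.208], [0.457, -0.208], [0.451, -0.208]])]
cap_grip [(0.72, [365.9, 188.9], [[0.439, -0.1], [0.435, -0.106], [0.43, -0.112]]), (0.57, [256.7, 230.5], [[0.484, -0.204], [0.478, -0.204], [0.471, -0.205]])]
hasp_hinge [(0.66, [220.8, 190.3], [[0.444, -0.239], [0.44, -0.237], [0.435, -0.235]])]
mouth [(0.69, [219.3, 192.3], [[0.446, -0.24], [0.442, -0.239], [0.437, -0.237]])]
cap [(0.86, [257.1, 232.4], [[0.486, -0.204], [0.48, -0.204], [0.473, -0.204]]), (0.84, [361.2, 189.7], [[0.44, -0.105], [0.436, -0.11], [0.431, -0.116]])]
4.05 [ 0.43700312 -0.20879544  0.29216909] [-1.79998465e+02 -1.17411005e-03 -1.77910408e+02] [-2.20735956e+00  2.31218350e+00 -2.26032590e+01  1.78499922e-03
 -6.50856133e+01 -8.57038000e+01] (array([ 0.36393168, -0.20693345,  0.38514308]), array([ 0.28073073,  0.00248347, -0.95978335]))
{'tab': array([252., 193.]), 'bar': array([253., 256.]), 'hinge': array([254., 284.])}
```

View pics/w1.png

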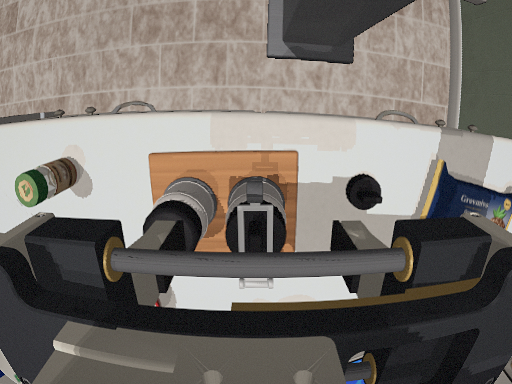

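The wrist view shows the hasp closed: loop about (238–274, 205–250), tab around (256,190), hinge at (257,283). I'll zoom to fix the lateral position.

```bash
python3 - <<'E'
from h import *
a=cv2.imread('pics/w1.png')[165:275,195:315]; b=np.load('pics/top.npy')[185:255,205:310][:,:,::-1]
a=cv2.resize(a,None,fx=4,fy=4,interpolation=2); b=cv2.resize(b,(300*105//70*1,300),interpolation=2)
b=np.clip(b.astype(int)*2,0,255).astype(np.uint8)
c=np.zeros((440,320,3),np.uint8); b=b[:, :320]; c[:300,:b.shape[1]]=b
cv2.imwrite('pics/z.png',np.hstack([a,c]))
E
```

```text
(no output)
```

View pics/z.png

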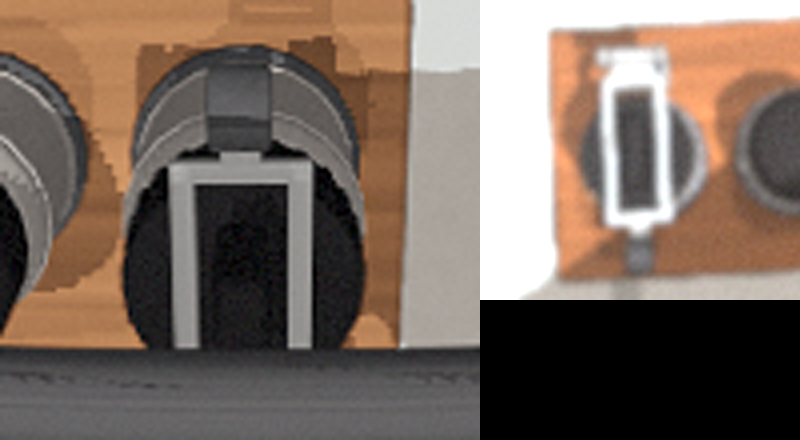

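The tab lies at wrist pixel (254.8,192) and top pixel (241.9,244). I'll triangulate it from these two views.

```bash
python3 - <<'E'
from h import *
p=snap('top');w=snap('wrist')
print(tri([ray(p,(241.9/512,244/384),0),ray(w,(254.8/512,192/384),1)]))
for z in (.13,.135,.14): print(z,atz(ray(w,(254.8/512,192/384),1),z).round(4),atz(ray(p,(241.9/512,244/384),0),z).round(4))
# hinge: top zoom (632,55)
print(atz(ray(p,((205+152/4.286)/512,(185+57/4.286)/384),0),.121), 'bar',atz(ray(p,((205+157/4.286)/512,(185+150/4.286)/384),0),.127))
E
```

```text
(array([ 0.44053012, -0.2093655 ,  0.12907455]), [np.float64(0.001101274290198015), np.float64(0.0011012742901979928)])
0.13 [ 0.4401 -0.2105  0.13  ] [ 0.4407 -0.2083  0.13  ]
0.135 [ 0.4386 -0.2105  0.135 ] [ 0.4408 -0.2085  0.135 ]
0.14 [ 0.437  -0.2105  0.14  ] [ 0.4409 -0.2087  0.14  ]
[ 0.54461929 -0.20560028  0.121     ] bar [ 0.49473683 -0.20807236  0.127     ]
```

send_rows(
  deltas=[
    [[-0.004,0,0.03],0],
    [[-0.004,0,0.065],0],
    [[-0.004,0,0.1],0],
    [[-0.004,0,0.125],0],
    [[-0.004,0,0.137],0],
  ],
  gripper=0.5,
)

```text
clock: 4.57
tool_pos: [0.4389, -0.2084, 0.18]
orientation: [180.0, -0.2, -178.0]
force: [-0.9, -0.9, -0.1]
opening: 0.0597
gripper_force: 0.0
```

send_rows(
  deltas=[
    [[0,0,0],0],
    [[0,0,0],0],
    [[0,0,0],0],
    [[0,0,0],0],
    [[0,0,0],0],
  ],
  gripper=0,
)

```text
clock: 4.98
tool_pos: [0.4412, -0.2082, 0.1838]
orientation: [-180.0, 0.1, -177.9]
force: [-0.4, 0.5, 0.6]
opening: 0.0263
gripper_force: 0.0
```

send_rows(
  deltas=[
    [[0,0,0],0],
    [[0,0,0],0],
    [[0,0,0],0],
    [[0,0,0],0],
    [[0,0,0],0],
  ],
  gripper=0,
)

```text
clock: 5.4
tool_pos: [0.4408, -0.2082, 0.183]
orientation: [-180.0, 0.0, -177.9]
force: [-1.6, 0.4, 5.3]
opening: 0.0136
gripper_force: 30.0
```

```bash
python3 - <<'E'
import numpy as np
for d in range(0,150,10):
  t=np.radians(d);x=-106*np.cos(t)+14*np.sin(t)+106;z=106*np.sin(t)+14*np.cos(t)-14
  print(d,round(-x/800,3),round(-z/800,3))
E
```

```text
0 -0.0 -0.0
10 -0.005 -0.023
20 -0.014 -0.044
30 -0.027 -0.064
40 -0.042 -0.081
50 -0.061 -0.095
60 -0.081 -0.106
70 -0.104 -0.113
80 -0.127 -0.116
90 -0.15 -0.115
100 -0.173 -0.11
110 -0.194 -0.101
120 -0.214 -0.088
130 -0.231 -0.073
140 -0.245 -0.054
```

send_rows(
  deltas=[
    [[-0.005,0,-0.023],0],
    [[-0.009,0,-0.034],0],
    [[-0.014,0,-0.044],0],
    [[-0.02,0,-0.054],0],
    [[-0.027,0,-0.064],0],
  ],
  gripper=0,
)

```text
clock: 5.82
tool_pos: [0.4615, -0.2073, 0.2337]
orientation: [180.0, -0.1, -177.9]
force: [-1.4, -2.9, -4.5]
opening: 0.0136
gripper_force: 30.0
```

Low forces; continue with the arc: 30→60°, then 60→90°.

send_rows(
  deltas=[
    [[-0.007,0,-0.009],0],
    [[-0.015,0,-0.017],0],
    [[-0.024,0,-0.024],0],
    [[-0.034,0,-0.031],0],
    [[-0.054,0,-0.042],0],
  ],
)

```text
clock: 6.23
tool_pos: [0.5047, -0.2057, 0.2674]
orientation: [180.0, -0.1, -177.9]
force: [1.3, -4.0, -9.5]
opening: 0.0137
gripper_force: 30.0
```

send_rows(
  deltas=[
    [[-0.011,0,-0.004],0],
    [[-0.023,0,-0.007],0],
    [[-0.035,0,-0.009],0],
    [[-0.046,0,-0.01],0],
    [[-0.069,0,-0.009],0],
  ],
)

```text
clock: 6.65
tool_pos: [0.5605, -0.2037, 0.2753]
orientation: [-180.0, 0.0, -177.9]
force: [-2.0, -2.2, -1.2]
opening: 0.0136
gripper_force: 30.0
```

send_rows(
  deltas=[
    [[-0.012,0,0.002],0],
    [[-0.023,0,0.005],0],
    [[-0.034,0,0.009],0],
    [[-0.044,0,0.014],0],
    [[-0.064,0,0.027],0],
  ],
)

```text
clock: 7.07
tool_pos: [0.6128, -0.2018, 0.2546]
orientation: [-180.0, 0.2, -177.9]
force: [-1.5, -0.6, 3.7]
opening: 0.0138
gripper_force: 30.0
```

send_rows(
  deltas=[
    [[-0.009,0,0.007],0],
    [[-0.017,0,0.015],0],
    [[-0.024,0,0.023],0],
    [[-0.028,0,0.029],0],
    [[-0.028,0,0.029],0],
  ],
)

```text
clock: 7.48
tool_pos: [0.6368, -0.2009, 0.2297]
orientation: [-179.9, 0.3, -177.9]
force: [5.0, -0.6, 5.2]
opening: 0.0137
gripper_force: 30.0
```

send_rows(
  deltas=[
    [[0,0,0],0],
    [[0,0,0],0],
    [[0,0,0],0],
    [[0,0,0],0],
    [[0,0,0],0],
  ],
  gripper=0.6,
)

```text
clock: 7.9
tool_pos: [0.6337, -0.201, 0.2295]
orientation: [180.0, -0.0, -177.9]
force: [-0.3, -0.3, -0.2]
opening: 0.0415
gripper_force: 0.0
```

send_rows(
  deltas=[
    [[0,0,-0.02],0],
    [[0,0,-0.05],0],
    [[0,0,-0.09],0],
    [[0,0,-0.12],0],
    [[0,0,-0.14],0],
  ],
)

```text
clock: 8.32
tool_pos: [0.6344, -0.2012, 0.345]
orientation: [-180.0, 0.2, -177.9]
force: [0.2, -0.7, 0.0]
opening: 0.052
gripper_force: 0.0
```

send_rows(
  deltas=[
    [[0.035,0,0],0],
    [[0.075,0,0.005],0],
    [[0.115,0,0.015],0],
    [[0.155,0,0.03],0],
    [[0.175,-0.001,0.04],0],
  ],
)

```text
clock: 8.73
tool_pos: [0.4905, -0.2068, 0.3093]
orientation: [179.9, -0.0, -177.9]
force: [-0.2, -0.0, -0.7]
opening: 0.0525
gripper_force: 0.0
```

```bash
python3 - <<'E'
from h import *
p=snap('wrist');save(p,'w2.png');q=snap('top')
for t in('hasp_tab','cap_grip'):
  for n,s in(('w',p),('t',q)): print(t,n,[(round(d['conf'],2),np.round(np.array(d['xy'])*[512,384],1).tolist()) for d in ctrl.boxes_of(s,t)][:3])
o=ctrl.get_obs();print(o['clock'],o['tool_pos'],o['orientation'],o['joint_pos'])
print(proj(p,[.494,-.2075,.15],1),proj(q,[.494,-.2075,.15],0))
a=p['color'][150:270,180:330][:,:,::-1];b=q['color'][185:255,205:290][:,:,::-1]
a=cv2.resize(a,(500,400),interpolation=2);b=cv2.resize(b,(300,247),interpolation=2);b=np.clip(b.astype(int)*2,0,255).astype(np.uint8)
c=np.zeros((400,300,3),np.uint8);c[:247]=b;cv2.imwrite('pics/z2.png',np.hstack([a,c]))
E
```

```text
hasp_tab w [(0.62, [255.9, 242.5]), (0.4, [68.5, 218.5])]
hasp_tab t [(0.46, [233.7, 153.4])]
cap_grip w [(0.81, [257.7, 179.4]), (0.62, [364.8, 153.1])]
cap_grip t []
9.0333 [ 0.49507114 -0.20696446  0.31023124] [-1.79983750e+02  5.44213111e-02 -1.77899501e+02] [-1.73635342e+00  6.76973849e+00 -1.52179967e+01  1.35639318e-02
 -6.79568786e+01 -8.61682397e+01]
[255.56545441 193.34571841] [240.93207391 219.97808981]
```

View pics/z2.png

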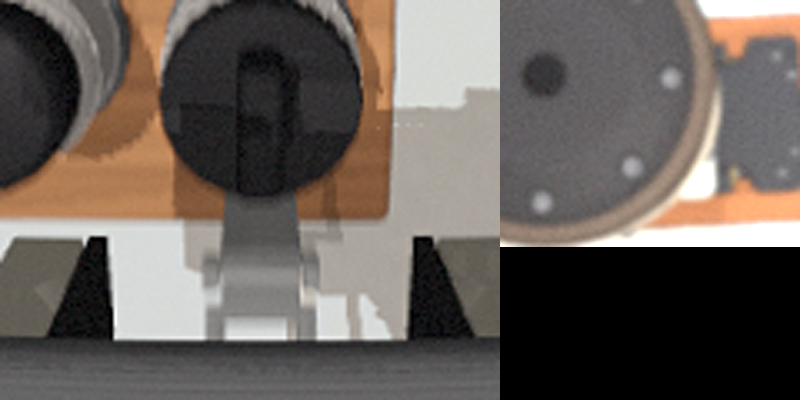

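The hasp is folded back; the hinge post is at zoom (262,270) and the bare cap is centred at about (261,95), with its bar running along the view. I'll correct the lateral position.

```bash
python3 - <<'E'
from h import *
p=snap('wrist')
for n,u,v,z in(('cap',261,95,.115),('bartop',265,90,.15),('bar edgeL top',238,60,.15),('bar edgeL bot',238,185,.15),('hinge',262,270,.121),('cut',0,0,0)):
  if n!='cut': print(n,atz(ray(p,((180+u/3.333)/512,(150+v/3.333)/384),1),z).round(4))
a=cv2.resize(p['color'][145:215,220:300][:,:,::-1],None,fx=7,fy=7,interpolation=2)
a=np.clip(a.astype(int)*3,0,255).astype(np.uint8);cv2.imwrite('pics/z3.png',a)
E
```

```text
cap [ 0.4943 -0.2056  0.115 ]
bartop [ 0.4839 -0.2049  0.15  ]
bar edgeL top [ 0.4761 -0.2123  0.15  ]
bar edgeL bot [ 0.5106 -0.2112  0.15  ]
hinge [ 0.5489 -0.2032  0.121 ]
```

View pics/z3.png

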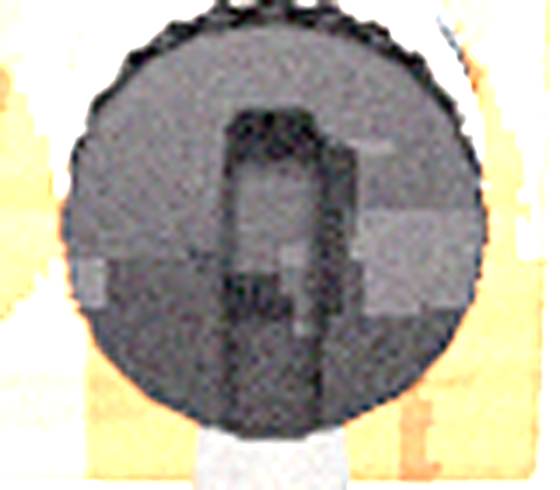

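send_rows(
  deltas=[
    [[0,0.0025,0.035],0],
    [[0.001,0.0025,0.075],0],
    [[0.001,0.0025,0.115],0],
    [[0.001,0.0025,0.14],0],
    [[0.001,0.0025,0.154],0],
  ],
)

```text
clock: 9.5
tool_pos: [0.4927, -0.2047, 0.1834]
orientation: [180.0, -0.2, -177.9]
force: [0.9, 0.2, 1.3]
opening: 0.0526
gripper_force: 0.0
```

send_rows(
  deltas=[
    [[0,0,0],0],
    [[0,0,0],0],
    [[0,0,0],0],
    [[0,0,0],0],
    [[0,0,0],0],
  ],
  gripper=0,
)

```text
clock: 9.92
tool_pos: [0.4939, -0.205, 0.1876]
orientation: [-180.0, 0.1, -177.9]
force: [0.1, 0.3, -0.4]
opening: 0.0246
gripper_force: 0.0
```

send_rows(
  deltas=[
    [[0,0,0],0],
    [[0,0,0],0],
    [[0,0,0],0],
    [[0,0,0],0],
    [[0,0,0],0],
  ],
  gripper=0,
)

```text
clock: 10.33
tool_pos: [0.4935, -0.205, 0.1873]
orientation: [-180.0, 0.1, -177.9]
force: [-0.9, 1.2, 5.7]
opening: 0.0128
gripper_force: 30.0
```

```bash
python3 -c "
from h import *
o=ctrl.get_obs();print(o)"
```

```text
{'clock': 10.3333, 'joint_pos': array([-1.51766250e+00,  1.28087600e+01, -2.52462119e+01,  1.58498461e-02,
       -5.18852857e+01, -8.63860362e+01]), 'qvel': array([-0.00194471,  0.10245145,  0.02989468,  0.03694163, -0.05948305,
        0.0479091 ]), 'tau': array([-3.22212735e-01, -3.98990786e+01,  2.30724496e+01,  5.40588096e+00,
        3.35713383e-01,  5.87775634e-03]), 'tool_pos': array([ 0.49352292, -0.20501092,  0.18725939]), 'orientation': array([-1.79983779e+02,  5.88358278e-02, -1.77893914e+02]), 'force': array([-0.90826871,  1.19724289,  5.72058273]), 'moment': array([0.40954054, 0.38029451, 0.06172109]), 'gripper_force': 30.001110434532166, 'opening': 0.012825081956085886}
```

send_rows(
  deltas=[
    [[0,0,0],-0.03],
    [[0,0,0],-0.06],
    [[0,0,0],-0.09],
    [[0,0,0],-0.12],
    [[0,0,0],-0.14],
  ],
)

```text
clock: 10.75
tool_pos: [0.4933, -0.2053, 0.1873]
orientation: [-180.0, 0.0, -165.2]
force: [-2.5, -1.4, 7.0]
opening: 0.0125
gripper_force: 30.0
```

```bash
python3 -c "
from h import *
o=ctrl.get_obs();print(o['moment'],o['force'],o['orientation'],o['tau'][5],o['opening'])"
```

```text
[-0.66730448  0.86252372 -0.15625054] [-2.53939894 -1.38341611  7.04315302] [-1.79955060e+02  1.16810491e-02 -1.65162858e+02] -0.14811438973993063 0.012519486120077153
```

send_rows(
  deltas=[
    [[0,0,0],-0.03],
    [[0,0,0],-0.06],
    [[0,0,0],-0.09],
    [[0,0,0],-0.11],
    [[0,0,0],-0.11],
  ],
)

```text
clock: 11.17
tool_pos: [0.4934, -0.2054, 0.1872]
orientation: [-180.0, 0.0, -155.4]
force: [-1.2, -1.7, 4.8]
opening: 0.0146
gripper_force: 33.3
```

```bash
python3 -c "
from h import *
o=ctrl.get_obs();print(o['moment'],o['force'],o['orientation'],o['tau'][5],o['opening'])"
```

```text
[-0.45802748  0.37821706 -0.91502   ] [-1.18334882 -1.72043596  4.82989878] [-1.79960648e+02  3.93823910e-02 -1.55376642e+02] 1.5117279812693596 0.014631449833787434
```

Stop met that way (moment −0.9 N·m, jaws pried open slightly); now the other way.

send_rows(
  deltas=[
    [[0,0,0],0.05],
    [[0,0,0],0.1],
    [[0,0,0],0.16],
    [[0,0,0],0.22],
    [[0,0,0],0.28],
  ],
)

```text
clock: 11.58
tool_pos: [0.4936, -0.2052, 0.1872]
orientation: [-180.0, 0.1, 179.1]
force: [-1.5, -0.3, 4.5]
opening: 0.0128
gripper_force: 29.8
```

send_rows(
  deltas=[
    [[0,0,0],0.06],
    [[0,0,0],0.12],
    [[0,0,0],0.18],
    [[0,0,0],0.24],
    [[0,0,0],0.3],
  ],
)

```text
clock: 12.0
tool_pos: [0.4937, -0.2051, 0.1872]
orientation: [180.0, 0.1, 152.1]
force: [-0.5, -0.5, 5.0]
opening: 0.013
gripper_force: 29.8
```

```bash
python3 -c "
from h import *
o=ctrl.get_obs();print(o['moment'],o['force'],o['orientation'],o['tau'][5],o['opening'])"
```

```text
[-0.08234929  0.05585036  0.04269514] [-0.47514842 -0.52037808  4.95010348] [1.79990082e+02 7.77890470e-02 1.52146932e+02] 1.8234263733029366 0.013037938873522772
```

send_rows(
  deltas=[
    [[0,0,0],0.07],
    [[0,0,0],0.14],
    [[0,0,0],0.21],
    [[0,0,0],0.28],
    [[0,0,0],0.32],
  ],
)

```text
clock: 12.42
tool_pos: [0.4938, -0.2051, 0.1872]
orientation: [180.0, 0.1, 123.3]
force: [0.1, 0.1, 4.8]
opening: 0.0129
gripper_force: 29.8
```

send_rows(
  deltas=[
    [[0,0,-0.002],0],
    [[0,0,-0.003],0],
    [[0,0,-0.004],0],
    [[0,0,-0.005],0],
    [[0,0,-0.006],0],
  ],
)

```text
clock: 12.83
tool_pos: [0.4931, -0.205, 0.1913]
orientation: [-180.0, -0.0, 123.6]
force: [-0.1, 0.3, -0.5]
opening: 0.0123
gripper_force: 29.8
```

```bash
python3 -c "
from h import *
o=ctrl.get_obs();print(o['moment'],o['force'],o['orientation'],o['tau'][5],o['opening'],o['tool_pos'])"
```

```text
[-0.11613609 -0.01860859 -0.0290073 ] [-0.09369347  0.29913772 -0.50621161] [-1.79985535e+02 -1.57210988e-02  1.23644487e+02] 0.023957077064551413 0.012341910131404352 [ 0.49308164 -0.20496969  0.19126108]
```

send_rows(
  deltas=[
    [[0,0,-0.002],0],
    [[0,0,-0.004],0],
    [[0,0,-0.006],0],
    [[0,0,-0.009],0],
    [[0,0,-0.012],0],
  ],
)

```text
clock: 13.25
tool_pos: [0.4932, -0.205, 0.2012]
orientation: [180.0, -0.0, 123.6]
force: [0.4, -0.9, -1.5]
opening: 0.0126
gripper_force: 29.8
```

send_rows(
  deltas=[
    [[0,0,-0.015],0],
    [[0,0,-0.035],0],
    [[0,0,-0.055],0],
    [[0,0,-0.075],0],
    [[0,0,-0.095],0],
  ],
)

```text
clock: 13.67
tool_pos: [0.4931, -0.205, 0.2779]
orientation: [180.0, 0.0, 123.6]
force: [0.3, 1.1, -0.4]
opening: 0.0127
gripper_force: 29.8
```

send_rows(
  deltas=[
    [[0,0,-0.015],0],
    [[0,0,-0.028],0],
    [[0,0,-0.035],0],
    [[0,0,-0.035],0],
    [[0,0,-0.035],0],
  ],
)

```text
clock: 14.08
tool_pos: [0.4931, -0.2049, 0.3047]
orientation: [180.0, -0.0, 123.6]
force: [-0.5, 0.8, -0.8]
opening: 0.0126
gripper_force: 29.8
```

```bash
python3 - <<'E'
from h import *
o=ctrl.get_obs();print(o['tool_pos'],o['orientation'],o['opening'],o['force'])
a=snap('scene');b=snap('wrist')
A=cv2.resize(a['color'][90:290,150:350][:,:,::-1],(400,400));B=cv2.resize(b['color'][:,:,::-1],(400,300))
B=np.vstack([B,np.zeros((100,400,3),np.uint8)]);cv2.imwrite('pics/end.png',np.hstack([A,B]))
E
```

```text
[ 0.49307655 -0.20486316  0.30466717] [ 1.79994562e+02 -1.87696338e-02  1.23585714e+02] 0.012626606416422399 [-0.45753454  0.77244871 -0.83073659]
```

View pics/end.png

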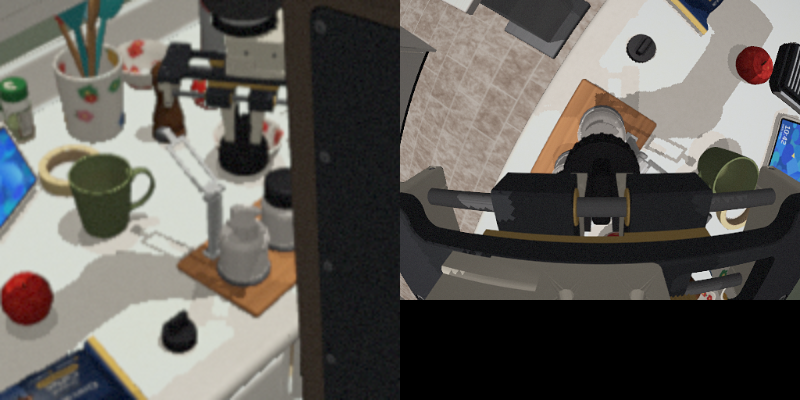

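The picture shows the cap upright in the gripper at (243,150) above the open canister at (243,235). The hasp is folded back on its stop at (190,165) and the apple has not moved.

```bash
python3 -c "
from plant import ctrl
print(ctrl.close_job())"
```

```text
the job is handed in; nothing more can be done
None
```

The job is handed in: the hasp is folded back on its stop, the cap came free turning clockwise (it met a stop the other way), and the gripper holds it upright with its lower edge about 9–10 cm above the canister's mouth; the apple is seen unmoved, the honey and spice jars were never touched but I didn't check them in the last picture, and the job call gave no verdict.

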